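# Shift the plate shaker into third gear

### The job

Put the plate shaker on the bench into third gear: with the fingertips, push its gear lever across the H-shaped gate to the right, then forward, fully home into the third slot (far right, three dots), without entering any other gear. Only push the lever, firmly but without forcing it; do not grip it, and leave the well plate, timer, orange cap and marker pen where they are. Finish clear of the lever.

Things in the scene. Friction and masses are not known exactly. Their poses are not given: they have to be found in the camera images.
- shaker: White plate shaker fixed to the bench, x -75 to +200 mm, y -85 to +85 mm; it may stand turned. Axes: x forward (away from the operator, to its plate platform), y left, z up. Origin: on the bench, below the lever's pivot, which is 20 mm up. Front part (to x = +70) 77 mm high with a metal gate plate on top; platform behind it: top at 72 mm, centre 135 mm behind the lever.
- gate_middle (a point): Middle of the H-shaped cut-out in the 100 x 100 mm gate plate, on its top face, 79 mm up; axes as the shaker. Two fore-and-aft slots, 13 mm wide, centre lines at y = +16 and -16 mm, run from x -22 to +22 mm; one 13 mm crossing channel at x = 0 (neutral) joins them.
- third_slot (a point): Middle of the third (far right) slot on the plate's top face, 14 mm ahead of the gate's middle and 16 mm to its right. Raised black dots beside the slots give the gear: one far left, two near left, three far right, four near right.
- gear_across (a joint): Sideways tilt a of the lever (rad) about the shaker's x axis at the pivot, positive right, 0 = middle of the H. In line with the right slots at +0.27, right wall about +0.31; left likewise negative. Starts in the left half of the crossing channel. Takes about 1.5 N at the grip to move and stays where it is left.
- gear_fore (a joint): Forward tilt f of the lever (rad) about its own y axis (carried by the sideways tilt), positive forward, away from the operator; 0 = neutral (play 0.05 either way), where it starts. Forward end of a slot about +0.30, near end -0.30. Same friction as sideways. The gate lets it leave neutral only in line with the left or right slots.
- lever_grip (a point): Middle of the lever's black pear-shaped grip, on its axis, 115 mm from the pivot; at x = 115 sin f, y = -115 cos f sin a, z = 20 + 115 cos f cos a mm in the shaker's axes. Grip up to 30 mm across, from 90 to 141 mm from the pivot, 8 mm steel stick below. Push on its side within 20 mm of this point.
- well_plate: White well plate, 86 x 128 x 30 mm, loose on the shaker's platform, not to be disturbed. Origin: centre of its underside.
- bench_timer: White timer, 66 x 66 x 19 mm, loose on the bench to the left of the shaker, not to be disturbed. Origin: centre of its underside.
- tube_cap: Orange screw cap, 24 mm across, 14 mm high, loose on the bench to the right of the shaker, not to be disturbed. Origin: centre of its underside.
- pen: Marker pen, 135 mm long, 13 mm thick, lying loose on the bench in front of the shaker, not to be disturbed. Origin: centre of its underside; y along its length.

How it is judged:
By the outcome, as a careful person would: the job done as asked, in the order asked, and still so for the second after the job is handed in, with the robot touching nothing.
It also fails if it takes over 38 s, if anything falls off the work surface, if the arm or the gripper's body presses on something with over 40 N, if the wrist force passes 120 N, or if a joint passes its speed limit or range.

### The arm

A 6-joint arm with a two-finger parallel gripper is mounted at the origin on a cart in front of the work surface, level with it; the furniture and walls round the work are solid. World frame = base frame: x ahead of the robot, y to its left, z up, the work surface at z = 0. Lengths are in m, angles in degrees, forces in N, time in s.
With the tool pointing down it reaches from about 0.4 to 0.825 m from the base axis. Payload 7 kg.
Tool frame: the origin (TCP) lies on the front face of the gripper's body, between the roots of the fingers; the fingertips stand 66 mm ahead of it and the grasp point (between the pads) lies 47 mm ahead of it (nose_length is the distance from the TCP to the fingertips, in m); y points along the fingers, z is the direction in which the jaws open and shut, and the axes are right-handed (so a half turn about y gives the same grasp; the last joint's range is limited). The gripper opens to 88 mm and grips with 3 to 60 N. Pads are 19 mm wide; open, the fingers measure 130 mm over their backs; the gripper's body (78 mm by 193 mm) begins 47 mm behind the grasp point.
Start: joints at [87.84, 20.546, 0.682, 0, -70.136, -16.507], TCP at [0.216, 0.639, 0.292] pointing down, gripper open.
Joint ranges: [-176.03, 176.03], [-82.01, 121.73], [-58.28, 71.71], [-173.87, 95.51], [-174.79, -0.11], [-173.66, 173.66]. Speed limits (degrees/s): [136.94, 136.94, 172.46, 180, 180, 180].

### API

Orientations are given as [roll, pitch, yaw] about the fixed x, y, z axes, in that order (R = Rz(yaw) Ry(pitch) Rx(roll)).
In Python, from plant import get_state, capture, close_job, nose_length gives the robot as it stands.
- The arm moves only by the tool apply_moves, never from a script. Its argument "rows" is a list of rows, each a list of 2 entries, a list of its own where there are three numbers: the shift along the tool's x, y, z in m, then the turn about the tool's y in degrees. In form: [[[tx, ty, tz], yaw], ...]. A call has 1 to 20 rows; each row is the pose to reach, as a shift and turn from the pose commanded when the call began, along the tool's axes at that moment; what a row does not reach only later rows make up. A row lasts 1/8 s, in which the tool goes at most 62.5 mm and 10.7 degrees, less where a joint would pass 70% of its speed; a pose out of reach is approached as far as the arm can. A call with a gripper value outside its range is refused whole. "gripper" is the opening, from 0 (shut) to 1 (fully open), set as the call begins (left out, the last holds). The fingers move at their own pace and stop on an object; "grip_force" is the grip in N (left out, the last holds). Time passes only in rows, so rows that repeat a pose let the fingers close. It gives the time, the measured TCP pose, the force and the opening at its end, in the units of the state.
- get_state(): the state, without advancing time (a new reading comes with each control period).
- capture(name): name is "scene" or "top" or "wrist"; returns a dict with "pixels" (480x640x3 uint8, blue, green, red), "z_map" (480x640 float32, m along the optical axis (not along the pixel's ray), 0 where there is no reading), "intrinsics" (3x3 intrinsics, pixels), "D" ([k1, k2, p1, p2, k3] as OpenCV has them; the pictures are not rectified), "rvec" (rotation vector, rad) and "tvec" (3), from world to camera coordinates, as OpenCV has them; the wrist camera has in their place "mount" (4x4, takes a point from camera to tool coordinates, whose origin is the TCP and whose axes are the tool frame's). Camera axes: x right, y down, z forward; pixel columns grow to the right and rows downward; lengths in m; the calibration is good to about 2 mm. A picture is of the moment at which its call begins: read the wrist's pose just before it.
- close_job(): hands the job in, once; it reports no verdict.
The state is a dict: "time_s": time; "joints": joint angles; "qd": joint speeds; "joint_torque": joint torques, N m; "tcp_pos": TCP position; "eef_rot": TCP orientation; "contact_force": force on the tool from outside, world axes, zero at the start; "moment": the same for the moment, N m; "gripper_width": finger opening in m.
Only numpy, scipy, OpenCV 4.12 (cv2) and the standard library are available. Lean on these libraries where they do the work, as an engineer would, in place of code of your own. Each camera call takes 0.05 s, during which the arm holds its last target.

## Working session

There is one attempt and no reset: what is moved stays moved. The work goes in short steps, Python scripts to look and compute and a tool call to move; the robot and the scene stay as the last step left them, time stands still between calls to the robot, and variables do not carry over. Pictures are saved under pics/ and viewed, and the job is handed in when it is done.

Besides the shell and the picture viewer there is one more tool, called after "Request:" as name(argument=value, ...) on one line, values as JSON. apply_moves: Moves the arm, as the interface text tells. Its arguments: {"type":"object","properties":{"rows":{"type":"array"},"gripper":{"type":"number"},"grip_force":{"type":"number"}},"required":["rows"]}

```bash
mkdir -p pics; ls; python3 - <<'E'
from plant import get_state, capture, nose_length
import cv2
s=get_state()
for k,v in s.items(): print(k,v)
print(nose_length)
import numpy as np
for n in ("scene","top"):
    c=capture(n); cv2.imwrite(f"pics/{n}0.png",c["pixels"]); np.savez(f"{n}0.npz",**c)
    R=cv2.Rodrigues(np.array(c["rvec"],float))[0]; print(n,"campos",-R.T@np.array(c["tvec"]).ravel())
E
```

```text
pics
time_s 0.0
joints [ 8.78390738e+01  2.05926221e+01  6.30588962e-01 -1.78611354e-02
 -7.01348190e+01 -1.65062286e+01]
qd [-0.02717775  0.09028253  0.07490014  0.05016145  0.05585115  0.03864062]
joint_torque [ 4.12254713e-04 -5.82725966e+01  2.93059534e+01  6.99706256e+00
  6.86616695e-03 -1.69444907e-04]
tcp_pos [0.21596026 0.63910476 0.2911921 ]
eef_rot [-8.99023686e+01  1.14216593e-02  1.61326771e+02]
contact_force [-0.24907177 -0.81444864 -0.39175495]
moment [-0.02489783 -0.0044216  -0.04437745]
gripper_width 0.08754334592863296
0.0656
scene campos [ 0.04524186 -0.54758941  0.52748412]
top campos [ 0.36073392 -0.00258474  1.02284711]
```

View pics/scene0.png

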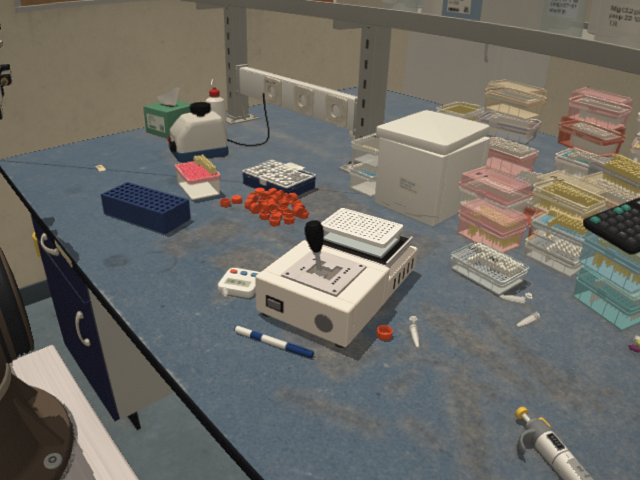

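View pics/top0.png

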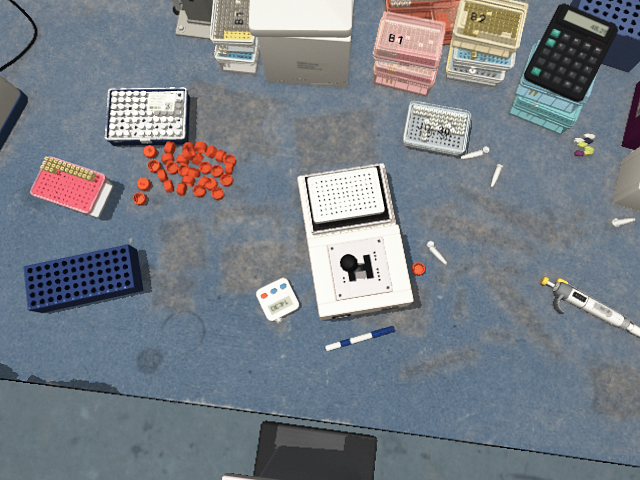

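The scene view shows the shaker with its black grip at about (315,235). In the top view the gate plate is at about (360,268), the grip at (349,263), the cap at (419,268), the pen at (360,338) and the timer at (278,300). Next I'll enlarge the top view and measure.

```bash
cat > h.py <<'E'
import numpy as np, cv2
def load(n):
    d=np.load(n); return {k:d[k] for k in d.files}
def ray(c,uv):
    uv=np.array(uv,float).reshape(-1,1,2)
    n=cv2.undistortPoints(uv,c["intrinsics"].astype(float),c["D"].astype(float)).reshape(-1,2)
    R=cv2.Rodrigues(c["rvec"].astype(float))[0]; t=c["tvec"].astype(float).ravel()
    return -R.T@t,(np.c_[n,np.ones(len(n))]@R)
def plane(c,uv,z):
    o,d=ray(c,uv); return o+d*((z-o[2])/d[:,2])[:,None]
def depthpts(c,uv):
    o,d=ray(c,uv); uv=np.round(np.array(uv)).astype(int).reshape(-1,2)
    return o+d*c["z_map"][uv[:,1],uv[:,0]][:,None]
def proj(c,P):
    return cv2.projectPoints(np.array(P,float).reshape(-1,1,3),c["rvec"].astype(float),c["tvec"].astype(float),c["intrinsics"].astype(float),c["D"].astype(float))[0].reshape(-1,2)
E
python3 - <<'E'
from h import *
c=load("top0.npz"); im=c["pixels"]
x=cv2.resize(im[155:355,250:450],None,fx=3,fy=3,interpolation=cv2.INTER_CUBIC); cv2.imwrite("pics/topz.png",x)
s=load("scene0.npz")["pixels"]
cv2.imwrite("pics/scenez.png",cv2.resize(s[200:360,220:430],None,fx=3.6,fy=3.6,interpolation=cv2.INTER_CUBIC))
E
```

```text
(no output)
```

View pics/topz.png

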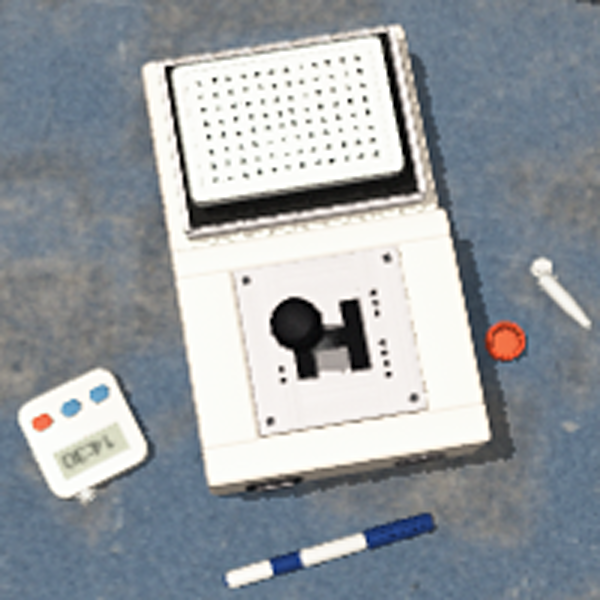

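View pics/scenez.png

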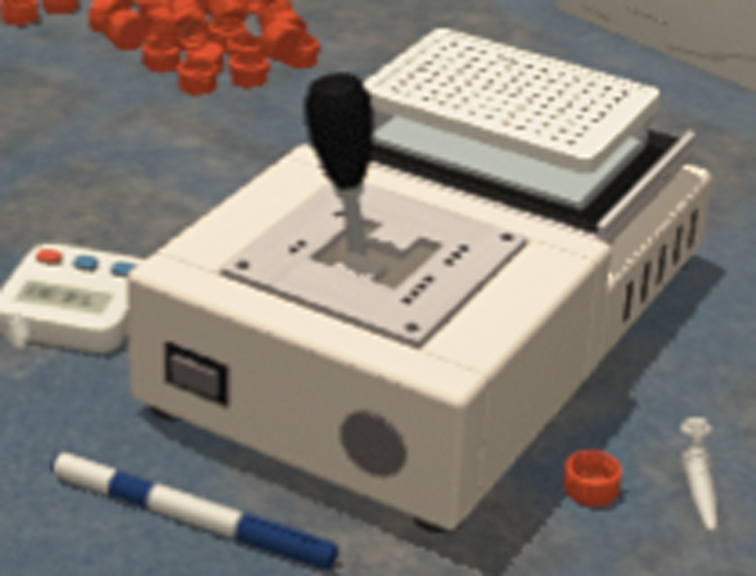

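```bash
python3 - <<'E'
from h import *
c=load("top0.npz"); im=c["pixels"]
def z2(p): return (np.array(p,float)+0.5)/3-0.5+[250,155]
cor=z2([(233,272),(398,249),(427,409),(259,437)])
P=plane(c,cor,0.079); print(P, P.mean(0)); 
print([np.linalg.norm(P[i]-P[(i+1)%4]) for i in range(4)])
S=plane(c,z2([(246,281),(387,258),(414,398),(270,422)]),0.079); print(S.mean(0))
print([np.linalg.norm(S[i]-S[(i+1)%4]) for i in range(4)])
# yaw: forward = (far mid - near mid)
for Q in (P,S):
    f=(Q[0]+Q[1]-Q[2]-Q[3])[:2]; l=(Q[0]+Q[3]-Q[1]-Q[2])[:2]
    print(np.degrees(np.arctan2(f[1],f[0])),np.degrees(np.arctan2(-l[0],l[1])))
# depth check
print(depthpts(c,z2([(260,420),(410,270),(300,323),(400,300),(300,100),(85,430)])))
# dark mask of the H slot: hull
# grip top: depth of grip top blob
E
python3 - <<'E'
from h import *
c=load("top0.npz"); zm=c["z_map"]
# all depth points within region higher than .1
vv,uu=np.mgrid[225:300,320:400]; uv=np.c_[uu.ravel(),vv.ravel()]
P=depthpts(c,uv); ok=(c["z_map"][uv[:,1],uv[:,0]]>0)
k=ok&(P[:,2]>0.105); print(k.sum(),P[k].mean(0),P[k].max(0),P[k].min(0))
k2=ok&(P[:,2]>0.15); print(k2.sum(), P[k2].mean(0))
g=ok&(abs(P[:,2]-.079)<.004); print(np.median(P[g,2]))
s=load("scene0.npz")
vv,uu=np.mgrid[215:260,295:335]; uv=np.c_[uu.ravel(),vv.ravel()]
P=depthpts(s,uv); px=s["pixels"][uv[:,1],uv[:,0]].max(1)
k=(px<50)&(P[:,2]>.1); print(k.sum(),P[k].mean(0),P[k].max(0),P[k].min(0), uv[k].mean(0))
E
```

```text
[[ 0.57014544  0.02667671  0.079     ]
 [ 0.59729365 -0.07025152  0.079     ]
 [ 0.50295107 -0.09776031  0.079     ]
 [ 0.47352641 -0.00153828  0.079     ]] [ 0.53597914 -0.03571835  0.079     ]
[np.float64(0.100658359154714), np.float64(0.09827134186534092), np.float64(0.10062051920909595), np.float64(0.10065447954627536)]
[ 0.53703723 -0.03559644  0.079     ]
[np.float64(0.0862476565868752), np.float64(0.08618953265994608), np.float64(0.08640795854551307), np.float64(0.08622849726365339)]
16.26756992735655 16.325078872483772
16.932231588834007 17.00664964291209
[[ 4.83139048e-01 -8.48635842e-04  8.22151015e-02]
 [ 5.85130676e-01 -7.87637926e-02  7.97593265e-02]
 [ 5.28416706e-01 -1.58650172e-02  1.61187046e-01]
 [ 5.65761389e-01 -7.47073502e-02  8.09609769e-02]
 [ 6.75328844e-01 -1.00067423e-04  1.02461318e-01]
 [ 4.70827688e-01  1.07131977e-01  1.88914826e-02]]
264 [ 0.52817248 -0.01469906  0.1550963 ] [5.44779263e-01 1.42256509e-04 1.62413050e-01] [ 0.51538202 -0.02979563  0.12805441]
223 [ 0.52896591 -0.01404275  0.15702752]
0.07881463571096997
445 [ 0.52027514 -0.0263674   0.14179589] [ 0.53758339 -0.00695589  0.52748412] [ 0.04524186 -0.54758941  0.10835563] [314.16404494 234.85168539]
```

```bash
python3 - <<'E'
from h import *
# obstacles along the transfer path: anything higher than 0.15 within 0.16 m of the line (either camera)
A=np.array([.216,.639]);B=np.array([.518,.027]);d=(B-A)/np.linalg.norm(B-A);L=np.linalg.norm(B-A)
for n in ("top0.npz","scene0.npz"):
    c=load(n); vv,uu=np.mgrid[0:480:2,0:640:2]; uv=np.c_[uu.ravel(),vv.ravel()]
    ok=c["z_map"][uv[:,1],uv[:,0]]>0; P=depthpts(c,uv)[ok]
    s=(P[:,:2]-A)@d; l=abs((P[:,0]-A[0])*d[1]-(P[:,1]-A[1])*d[0])
    k=(s>-.05)&(s<L+.15)&(l<.16)&(P[:,2]>.13)
    print(n,k.sum(),P[k].min(0) if k.any() else '',P[k].max(0) if k.any() else '')
# lever estimate from scene/top dark blob centroids by triangulation
def z2(p): return (np.array(p,float)+0.5)/3-0.5+[250,155]
t=load("top0.npz"); O=np.array([.5368,-.0356]); y=np.radians(16.8)
Rm=np.array([[np.cos(y),np.sin(y)],[-np.sin(y),np.cos(y)]])
for h in (.13,.14,.15): print(h, Rm@(plane(t,z2([(297,323)]),h)[0,:2]-O)*1000)
E
```

```text
top0.npz 65 [ 0.51663559 -0.02771154  0.1306465 ] [ 5.44779263e-01 -7.65156194e-05  1.61938222e-01]
scene0.npz 186 [ 0.22099693 -0.03002217  0.13099476] [0.53948842 0.71626157 0.4251832 ]
0.13 [ 3.62326948 20.77561839]
0.14 [ 1.80176723 21.46688147]
0.15 [-1.97350141e-02  2.21581446e+01]
```

Request:
apply_moves(rows=[[[-0.01,0,0.01],1],[[-0.029,0,0.029],3.3],[[-0.058,0,0.058],6.5],[[-0.092,0,0.092],10.4],[[-0.13,0,0.131],14.7],[[-0.169,0,0.169],19],[[-0.207,0,0.208],23.4],[[-0.246,0,0.247],27.8],[[-0.284,0,0.286],32.2],[[-0.323,0,0.324],36.5],[[-0.362,0,0.363],40.9],[[-0.395,0,0.397],44.7],[[-0.424,0,0.426],48],[[-0.448,0,0.45],50.7],[[-0.468,0,0.47],52.9],[[-0.48,0,0.482],54.2],[[-0.482,0,0.484],54.5],[[-0.482,0,0.484],54.5]], gripper=0, grip_force=20)

```text
time_s: 2.35
tcp_pos: [0.5175, 0.0268, 0.2921]
eef_rot: [-90.0, -0.0, 106.8]
contact_force: [0.6, 0.1, 0.6]
gripper_width: 0.0007
```

```bash
python3 - <<'E'
from plant import get_state, capture
import cv2, numpy as np
s=get_state()
for k in ("time_s","tcp_pos","eef_rot","contact_force","gripper_width","joints"): print(k,s[k])
for n in ("wrist","top"):
    c=capture(n); cv2.imwrite(f"pics/{n}1.png",c["pixels"]); np.savez(f"{n}1.npz",**c,tcp=s["tcp_pos"],rpy=s["eef_rot"])
E
```

```text
time_s 2.35
tcp_pos [0.51751884 0.02681049 0.29210894]
eef_rot [-8.99960072e+01 -9.61076909e-03  1.06837940e+02]
contact_force [0.56427733 0.1314343  0.62592622]
gripper_width 0.0006511767570913378
joints [ 2.46819773e+01  5.71135592e+00 -1.88671930e+01 -1.10684481e-02
 -6.54240953e+01 -7.83943310e+00]
```

View pics/wrist1.png

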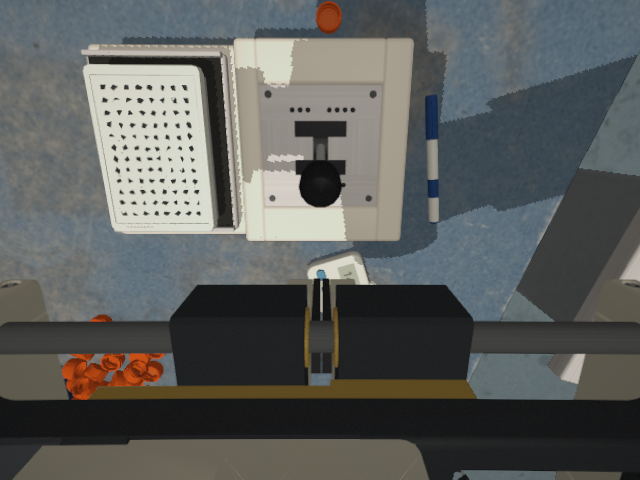

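View pics/top1.png

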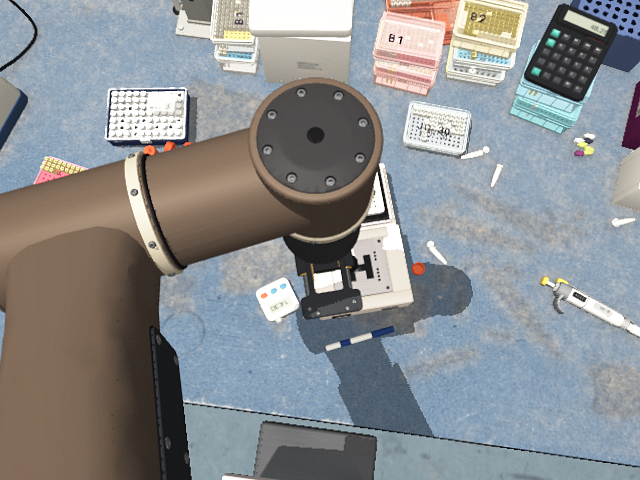

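The wrist view shows the gate plate squarely, with screws at (268,94), (373,94), (376,198) and (272,198). The grip is at (321,183) and the right slots are at row 129. The thin closed fingers are at (322,330). I'll check the gate and lever positions from this view.

```bash
cat >> h.py <<'E'
from scipy.spatial.transform import Rotation as Ro
def wcam(c):
    "wrist capture -> add rvec,tvec"
    T=np.eye(4); T[:3,:3]=Ro.from_euler("xyz",c["rpy"],degrees=True).as_matrix(); T[:3,3]=c["tcp"]
    M=np.linalg.inv(T@c["mount"]); c["rvec"]=cv2.Rodrigues(M[:3,:3])[0].ravel(); c["tvec"]=M[:3,3]; return c
O=np.array([.5368,-.0356]); YW=np.radians(16.8)
Rm=np.array([[np.cos(YW),np.sin(YW)],[-np.sin(YW),np.cos(YW)]])
def sh(P): P=np.atleast_2d(P); return np.c_[(P[:,:2]-O)@Rm.T,P[:,2]]*1000
E
python3 - <<'E'
from h import *
c=wcam(load("wrist1.npz"))
S=plane(c,[(268,94.5),(373,94),(376.3,198),(272,198)],.079)
print(sh(S),sh(S.mean(0)),S.mean(0))
f=(S[0]+S[3]-S[1]-S[2]); print(np.degrees(np.arctan2(f[1],f[0])))
print("slot/chan",sh(plane(c,[(320,129),(295,129),(346,129)],.079)))
print("dist",[np.linalg.norm(S[i]-S[i-1]) for i in range(4)])
vv,uu=np.mgrid[150:215,290:350]; uv=np.c_[uu.ravel(),vv.ravel()]
P=sh(depthpts(c,uv)); k=(P[:,2]>108); print("grip",k.sum(),P[k].min(0),P[k].max(0),P[k].mean(0), uv[k].min(0),uv[k].max(0))
# fingers: depth of nearby points in tool coords
vv,uu=np.mgrid[270:400:3,290:356:2]; uv=np.c_[uu.ravel(),vv.ravel()]
W=depthpts(c,uv); Rt=Ro.from_euler("xyz",c["rpy"],degrees=True).as_matrix()
q=(W-c["tcp"])@Rt*1000
k=(q[:,1]<75)&(q[:,1]>0)
for lo in range(0,70,10):
    kk=k&(q[:,1]>=lo)&(q[:,1]<lo+10)
    if kk.any(): print(lo,kk.sum(),"x",q[kk,0].min().round(1),q[kk,0].max().round(1),"z",q[kk,2].min().round(1),q[kk,2].max().round(1))
im=c["pixels"]; cv2.imwrite("pics/w1z.png",cv2.resize(im[250:420,230:410],None,fx=3.5,fy=3.5,interpolation=cv2.INTER_CUBIC))
E
```

```text
[[ 41.8340964  -41.64085944  79.        ]
 [-44.15399453 -41.98357765  79.        ]
 [-50.93296434  43.97757567  79.        ]
 [ 42.24312737  43.89985341  79.        ]] [[-2.75243378  1.063248   79.        ]] [ 0.53385773 -0.03537767  0.079     ]
16.88474427461655
slot/chan [[ -0.7123603  -14.78968272  79.        ]
 [ 20.35805618 -14.79307547  79.        ]
 [-22.62992954 -14.77021874  79.        ]]
dist [np.float64(0.0855416907803538), np.float64(0.08598877390361345), np.float64(0.08622803668274391), np.float64(0.09317612412661483)]
grip 1617 [-14.63176447 -12.28379673 128.12667497] [ 14.53078574  37.68582394 384.59787504] [ -0.34064047  20.18480961 157.0001527 ] [296 160] [348 211]
0 10 x -5.9 0.1 z -3.4 5.0
10 71 x 1.6 11.9 z -3.4 5.0
20 29 x -10.3 11.6 z -3.5 5.0
30 39 x -10.4 -7.8 z -4.4 6.1
40 52 x -10.3 -3.4 z -4.9 6.7
50 60 x -10.7 -8.0 z -13.7 16.5
60 35 x -10.3 -8.0 z -14.2 16.0
```

View pics/w1z.png

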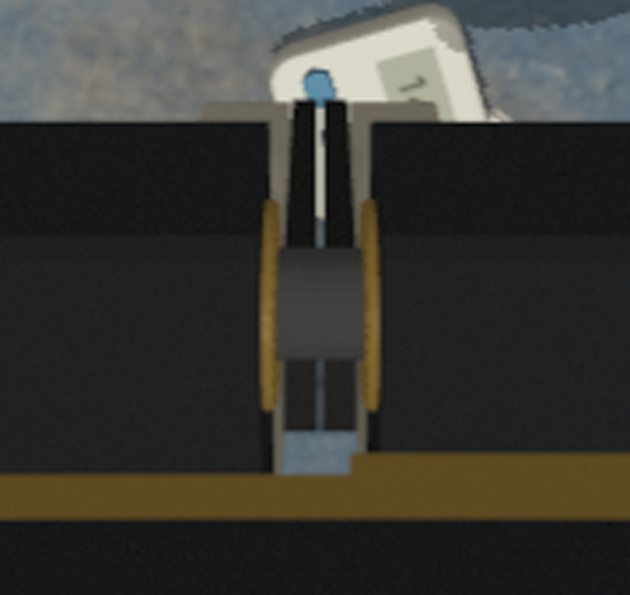

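Request:
apply_moves(rows=[[[0,0.01,0],0],[[0,0.03,0],0],[[0,0.052,0],0],[[0,0.075,0],0],[[0,0.095,0],0],[[0,0.107,0],0],[[0,0.111,0],0],[[0,0.111,0],0],[[-0.004,0.111,0],0],[[-0.01,0.111,0],0],[[-0.014,0.111,0],0],[[-0.018,0.111,0],0],[[-0.022,0.111,0],0],[[-0.026,0.111,0],0],[[-0.03,0.111,0],0],[[-0.034,0.111,0],0],[[-0.037,0.111,0],0],[[-0.038,0.111,0],0],[[-0.038,0.111,0],0]])

```text
time_s: 4.82
tcp_pos: [0.5288, -0.0098, 0.1811]
eef_rot: [-90.0, 0.0, 106.8]
contact_force: [0.4, 0.7, 0.5]
gripper_width: 0.0005
```

```bash
cat > look.py <<'E'
import sys; from h import *
from plant import get_state, capture
t=sys.argv[1]; s=get_state()
print("t",s["time_s"],"tcp_sh",sh(s["tcp_pos"]).round(1),"rpy",s["eef_rot"].round(2),"F_sh",(Rm@s["contact_force"][:2]).round(2),s["contact_force"][2].round(2))
for n in sys.argv[2:]:
    c=capture(n); cv2.imwrite(f"pics/{n}{t}.png",c["pixels"]); np.savez(f"{n}{t}.npz",**c,tcp=s["tcp_pos"],rpy=s["eef_rot"])
E
python3 look.py 2 wrist scene
```

```text
t 4.825 tcp_sh [[ -0.2  27.  181.1]] rpy [-90.     0.   106.82] F_sh [0.59 0.51] 0.47
```

View pics/wrist2.png

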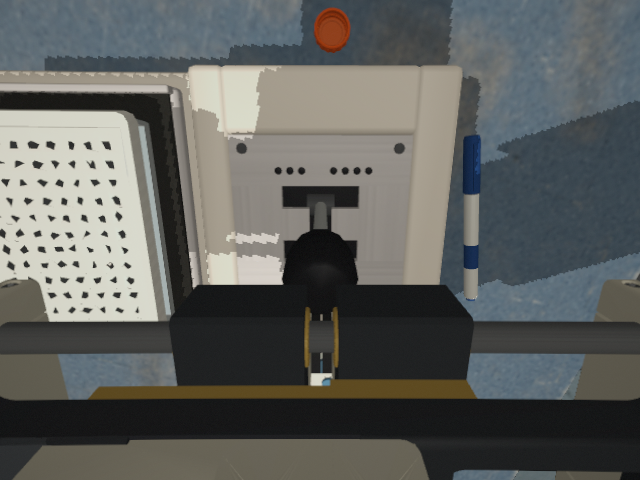

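View pics/scene2.png

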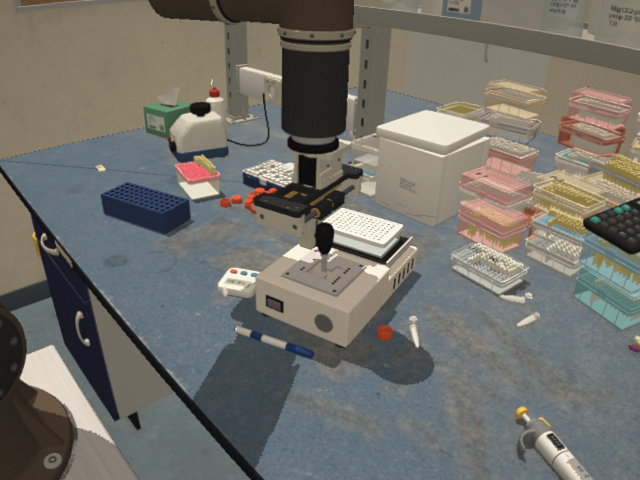

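The wrist view shows the grip at (320,265) against the fingertips. The scene view shows the lever now near upright, grip at (324,238). I'll keep pushing right.

Request:
apply_moves(rows=[[[-0.002,0,0],0],[[-0.006,0,0],0],[[-0.01,0,0],0],[[-0.014,0,0],0],[[-0.018,0,0],0],[[-0.022,0,0],0],[[-0.026,0,0],0],[[-0.029,0,0],0],[[-0.03,0,0],0],[[-0.03,0,0],0]])

```text
time_s: 6.18
tcp_pos: [0.5373, -0.0386, 0.181]
eef_rot: [-90.0, 0.0, 106.8]
contact_force: [-0.7, 0.2, 0.0]
gripper_width: 0.0003
```

```bash
python3 look.py 3 wrist scene; python3 - <<'E'
from h import *
s=load("scene3.npz"); cv2.imwrite("pics/s3z.png",cv2.resize(s["pixels"][200:360,220:430],None,fx=3.6,fy=3.6,interpolation=cv2.INTER_CUBIC))
c=load("wrist3.npz"); cv2.imwrite("pics/w3z.png",c["pixels"][60:400,100:540])
vv,uu=np.mgrid[205:270,290:360]; uv=np.c_[uu.ravel(),vv.ravel()]
P=sh(depthpts(s,uv)); px=s["pixels"][uv[:,1],uv[:,0]].max(1)
k=(px<50)&(P[:,2]>105)&(P[:,2]<170); print(k.sum(),P[k].mean(0),P[k].max(0),P[k].min(0), uv[k].mean(0))
E
```

```text
t 6.175 tcp_sh [[ -0.4  -3.  181. ]] rpy [-89.97   0.   106.83] F_sh [-0.65  0.4 ] 0.01
449 [ -9.53796379 -35.93740788 137.22015493] [  6.14235476  -9.80473806 155.7825283 ] [-17.51391958 -49.35710325 106.20598787] [343.35634744 245.5389755 ]
```

View pics/w3z.png

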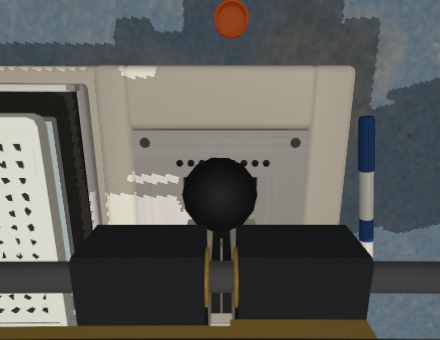

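View pics/s3z.png

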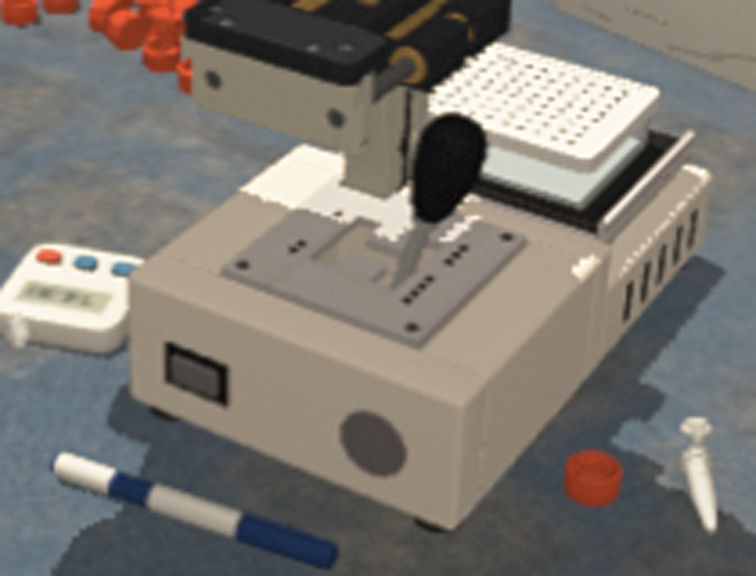

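The grip is a clean circle at (320,254) in the wrist image, and the scene view shows the stick leaning into the right leg of the gate. I'll measure the tilt.

```bash
cat > tilt.py <<'E'
import sys; from h import *
c=wcam(load(f"wrist{sys.argv[1]}.npz"))
b=[int(x) for x in sys.argv[2:6]] # u0 u1 v0 v1
vv,uu=np.mgrid[b[2]:b[3],b[0]:b[1]]; uv=np.c_[uu.ravel(),vv.ravel()]
P=sh(depthpts(c,uv)); px=c["pixels"][uv[:,1],uv[:,0]].max(1)
k=(px<70)&(P[:,2]>115)&(P[:,2]<175)
Q=P[k]; print(k.sum(),"min",Q.min(0).round(1),"max",Q.max(0).round(1),"mean",Q.mean(0).round(1))
# sphere fit on cap
A=np.c_[2*Q,np.ones(len(Q))]; r=np.linalg.lstsq(A,(Q**2).sum(1),rcond=None)[0]
ctr=r[:3]; print("sphere",ctr.round(1),np.sqrt(r[3]+ctr@ctr).round(1)," off axis at pivot z20: a",np.arctan2(-ctr[1],ctr[2]-20).round(3),"f",np.arctan2(ctr[0],np.hypot(ctr[1],ctr[2]-20)).round(3))
E
python3 tilt.py 1 290 350 155 215;python3 tilt.py 3 275 365 210 283; python3 tilt.py 2 275 365 220 283
```

```text
1537 min [-14.6   6.9 128.1] max [ 13.4  35.9 160.8] mean [ -0.6  20.3 154.2]
sphere [ -0.3  23.1 142.8] 16.7  off axis at pivot z20: a -0.186 f -0.003
3972 min [-15.  -48.9 120.3] max [ 13.9 -12.5 158. ] mean [ -0.5 -38.3 152.6]
sphere [ -0.4 -33.4 141.1] 15.9  off axis at pivot z20: a 0.269 f -0.003
3206 min [-15.1 -11.8 127.7] max [ 13.9   4.1 161.9] mean [ -0.5  -5.7 153.3]
sphere [ -0.3   4.3 144.7] 17.1  off axis at pivot z20: a -0.035 f -0.003
```

Request:
apply_moves(rows=[[[0.004,0,0],0],[[0.012,0,0],0],[[0.02,0,0],0],[[0.023,0,0],0],[[0.023,0,0.007],0],[[0.023,0,0.02],0],[[0.023,0,0.035],0],[[0.023,0,0.047],0],[[0.023,0,0.05],0],[[0.018,0,0.05],0],[[0.007,0,0.05],0],[[-0.007,0,0.05],0],[[-0.019,0,0.05],0],[[-0.026,0,0.05],0],[[-0.027,0,0.05],0],[[-0.027,0,0.05],0]])

```text
time_s: 8.28
tcp_pos: [0.4974, -0.0788, 0.1811]
eef_rot: [-90.0, -0.0, 106.8]
contact_force: [-0.1, -0.4, 1.1]
gripper_width: 0.0004
```

```bash
python3 look.py 4 wrist scene; python3 - <<'E'
from h import *
s=load("scene4.npz"); cv2.imwrite("pics/s4z.png",cv2.resize(s["pixels"][200:360,220:430],None,fx=3.6,fy=3.6,interpolation=cv2.INTER_CUBIC))
E
```

```text
t 8.275 tcp_sh [[-50.2 -30.  181.1]] rpy [-89.99  -0.   106.82] F_sh [-0.24 -0.32] 1.14
```

View pics/wrist4.png

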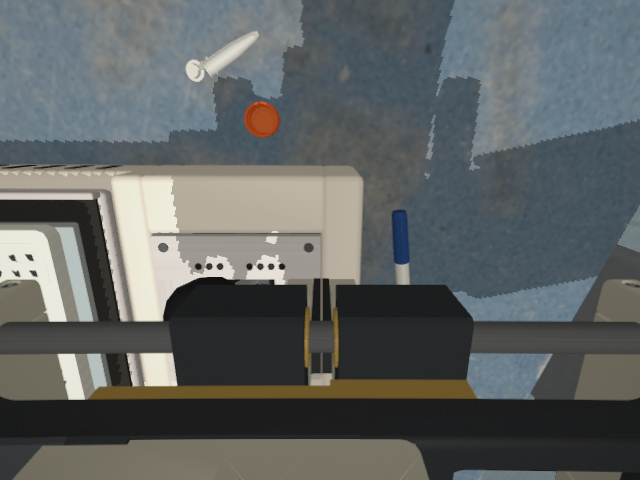

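View pics/s4z.png

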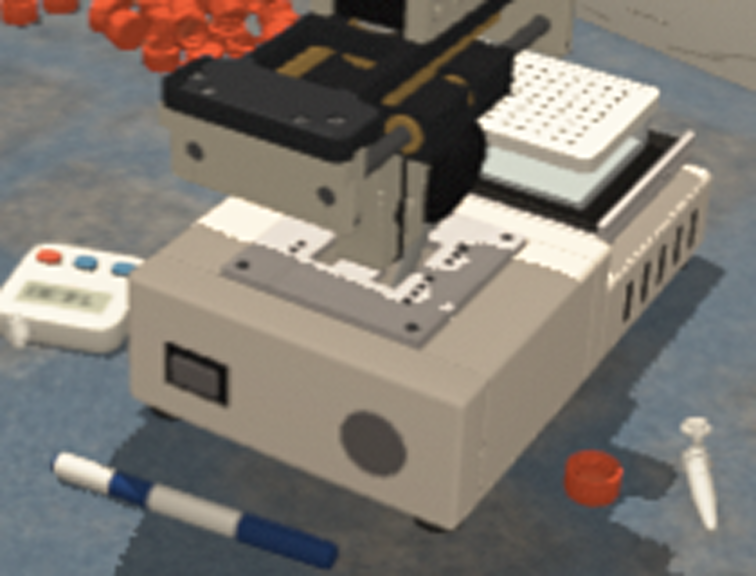

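```bash
python3 - <<'E'
from h import *
c=wcam(load("wrist4.npz")); Rt=Ro.from_euler("xyz",c["rpy"],degrees=True).as_matrix()
for v in (280,283,286,290,300,320,340,360,380):
    for u in (180,200,240,290,322):
        W=depthpts(c,[(u,v)]); q=((W-c["tcp"])@Rt*1000)[0]; print((u,v),q.round(0),sh(W)[0].round(0),end=" ; ")
    print()
E
```

```text
(180, 280) [  9. 103. -85.] [ 35. -21.  79.] ; (200, 280) [-18.  41. -50.] [ -1. -48. 140.] ; (240, 280) [ 11. 108. -50.] [ -0. -19.  73.] ; (290, 280) [-10.  60. -14.] [-36. -40. 121.] ; (322, 280) [-8. 64.  1.] [-52. -38. 117.] ; 
(180, 283) [ 11. 103. -86.] [ 35. -19.  78.] ; (200, 283) [-19.  37. -48.] [ -2. -49. 144.] ; (240, 283) [  9.  98. -48.] [ -3. -21.  83.] ; (290, 283) [-10.  55. -14.] [-37. -40. 126.] ; (322, 283) [-8. 60.  1.] [-52. -38. 121.] ; 
(180, 286) [-17.  37. -57.] [  7. -47. 144.] ; (200, 286) [-38.  -7. -32.] [-18. -68. 188.] ; (240, 286) [-37.  -5. -22.] [-29. -67. 186.] ; (290, 286) [-37.  -6.  -8.] [-43. -67. 187.] ; (322, 286) [-9. 56.  1.] [-52. -38. 125.] ; 
(180, 290) [-17.  35. -56.] [  6. -47. 146.] ; (200, 290) [-38.  -9. -31.] [-19. -68. 190.] ; (240, 290) [-38.  -9. -21.] [-30. -68. 190.] ; (290, 290) [-38.  -9.  -7.] [-43. -68. 190.] ; (322, 290) [-8. 52.  1.] [-52. -38. 129.] ; 
(180, 300) [-15.  29. -54.] [  3. -45. 152.] ; (200, 300) [-38. -15. -29.] [-21. -68. 196.] ; (240, 300) [-37. -14. -19.] [-31. -67. 195.] ; (290, 300) [-38. -16.  -7.]
[... 301 characters left out ...]
0, 340) [-32. -24. -31.] [-19. -62. 205.] ; (200, 340) [-33. -24. -26.] [-24. -63. 206.] ; (240, 340) [-33. -25. -17.] [-33. -63. 206.] ; (290, 340) [-33. -25.  -6.] [-44. -63. 206.] ; (322, 340) [-27. -17.   1.] [-51. -57. 198.] ; 
(180, 360) [-27. -23. -32.] [-18. -57. 205.] ; (200, 360) [-27. -24. -27.] [-23. -57. 205.] ; (240, 360) [-27. -23. -18.] [-32. -57. 204.] ; (290, 360) [-28. -25.  -6.] [-44. -57. 206.] ; (322, 360) [ 5. 20.  1.] [-51. -25. 161.] ; 
(180, 380) [-23. -25. -32.] [-18. -53. 206.] ; (200, 380) [-22. -24. -28.] [-23. -52. 205.] ; (240, 380) [-22. -24. -18.] [-32. -52. 206.] ; (290, 380) [-21. -24.  -7.] [-44. -51. 205.] ; (322, 380) [ 84. 105.   2.] [-52.  54.  76.] ;
```

The body clears the grip top by more than 20 mm (blocks at z ≥ 186 mm, grip top 158 mm). Now I'll push forward.

Request:
apply_moves(rows=[[[0,0,-0.003],0],[[0,0,-0.008],0],[[0,0,-0.012],0],[[0,0,-0.016],0],[[0,0,-0.02],0],[[0,0,-0.024],0],[[0,0,-0.028],0],[[0,0,-0.032],0],[[0,0,-0.036],0],[[0,0,-0.039],0],[[0,0,-0.04],0],[[0,0,-0.04],0]])

```text
time_s: 9.88
tcp_pos: [0.5357, -0.0672, 0.181]
eef_rot: [-90.0, -0.0, 106.8]
contact_force: [-0.5, 0.2, -0.3]
gripper_width: 0.0004
```

```bash
python3 look.py 5 wrist scene; python3 - <<'E'
from h import *
s=load("scene5.npz"); cv2.imwrite("pics/s5z.png",cv2.resize(s["pixels"][200:360,220:430],None,fx=3.6,fy=3.6,interpolation=cv2.INTER_CUBIC))
E
```

```text
t 9.875 tcp_sh [[-10.1 -29.9 181. ]] rpy [-90.    -0.   106.83] F_sh [-0.48  0.31] -0.34
```

View pics/wrist5.png

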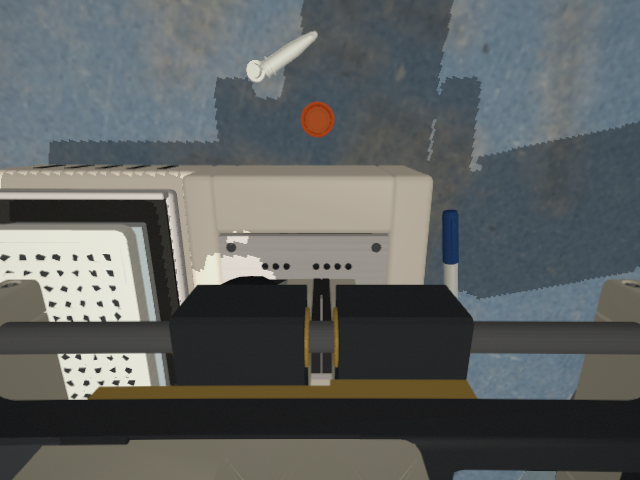

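View pics/s5z.png

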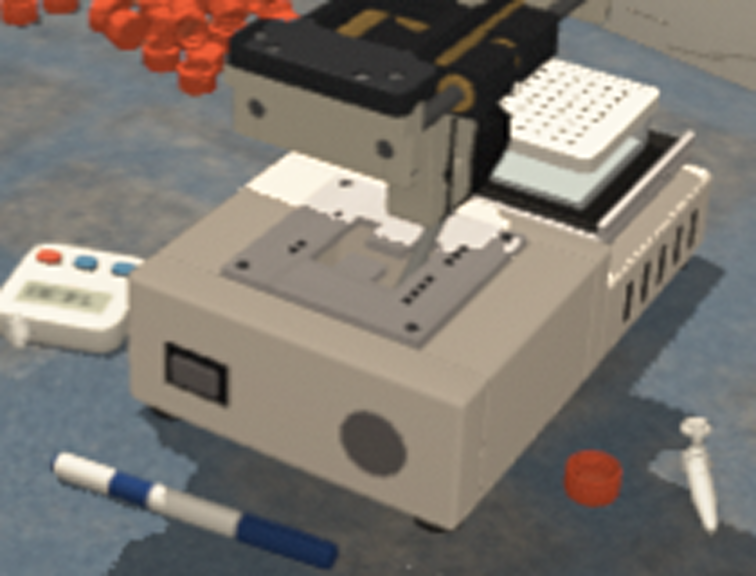

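The lever is leaning forward inside the right slot, and the force stays low, so it isn't blocked. I'll continue in smaller steps and watch the force.

Request:
apply_moves(rows=[[[0,0,-0.002],0],[[0,0,-0.005],0],[[0,0,-0.008],0],[[0,0,-0.01],0],[[0,0,-0.01],0]])

```text
time_s: 10.6
tcp_pos: [0.5454, -0.0642, 0.1811]
eef_rot: [-90.0, -0.0, 106.8]
contact_force: [-2.4, -0.4, -0.4]
gripper_width: 0.0002
```

Request:
apply_moves(rows=[[[0,0,-0.001],0],[[0,0,-0.002],0],[[0,0,-0.003],0],[[0,0,-0.003],0]])

```text
time_s: 11.1
tcp_pos: [0.5469, -0.0638, 0.1808]
eef_rot: [-89.8, -0.0, 106.8]
contact_force: [-5.7, -1.0, 1.2]
gripper_width: 0.0006
```

Request:
apply_moves(rows=[[[0,0,-0.001],0],[[0,0,-0.002],0],[[0,0,-0.002],0]])

```text
time_s: 11.48
tcp_pos: [0.5477, -0.0636, 0.1806]
eef_rot: [-89.7, -0.0, 106.8]
contact_force: [-10.2, -2.6, 3.7]
gripper_width: 0.0005
```

```bash
python3 look.py 6 scene; python3 - <<'E'
from h import *
s=load("scene6.npz"); cv2.imwrite("pics/s6z.png",cv2.resize(s["pixels"][200:360,220:430],None,fx=3.6,fy=3.6,interpolation=cv2.INTER_CUBIC))
E
```

```text
t 11.475 tcp_sh [[  2.4 -29.9 180.6]] rpy [-8.970e+01 -3.000e-02  1.068e+02] F_sh [-10.48   0.42] 3.68
```

View pics/s6z.png

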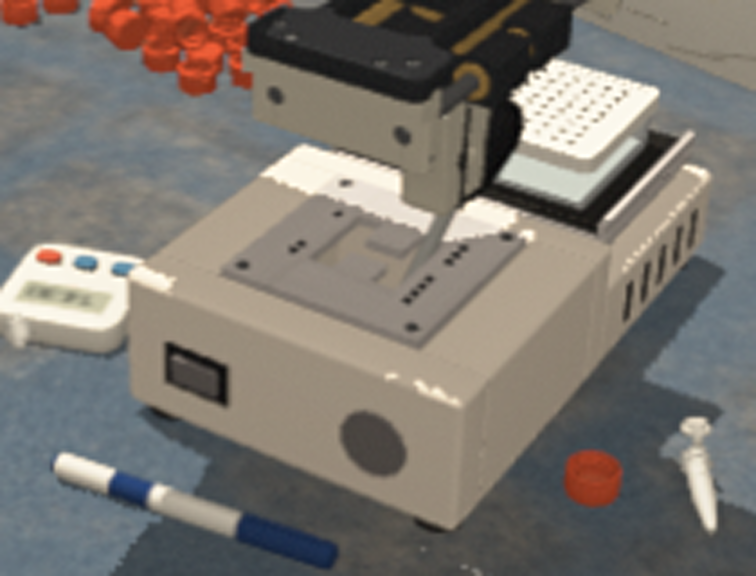

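The force rose to 10.5 N with almost no further motion, so the lever is at its end stop. I'll back straight off, rise, and move aside to inspect.

Request:
apply_moves(rows=[[[0,0,0.004],0],[[0,0,0.012],0],[[0,0,0.024],0],[[0,0,0.036],0],[[0,0,0.045],0],[[0,-0.005,0.048],0],[[0,-0.02,0.048],0],[[0,-0.045,0.048],0],[[0,-0.07,0.048],0],[[0,-0.095,0.048],0],[[0,-0.11,0.044],0],[[0.015,-0.11,0.035],0],[[0.035,-0.11,0.022],0],[[0.06,-0.11,0.01],0],[[0.08,-0.11,0],0],[[0.093,-0.11,-0.003],0],[[0.095,-0.11,-0.003],0],[[0.095,-0.11,-0.003],0]])

```text
time_s: 13.78
tcp_pos: [0.5252, 0.0289, 0.291]
eef_rot: [-90.0, 0.0, 106.8]
contact_force: [0.2, -0.3, 0.6]
gripper_width: 0.0005
```

```bash
python3 look.py 7 wrist scene; python3 - <<'E'
from h import *
s=load("scene7.npz"); cv2.imwrite("pics/s7z.png",cv2.resize(s["pixels"][200:360,220:430],None,fx=3.6,fy=3.6,interpolation=cv2.INTER_CUBIC))
E
```

```text
t 13.775 tcp_sh [[  7.5  65.1 291. ]] rpy [-89.97   0.   106.85] F_sh [ 0.12 -0.38] 0.63
```

View pics/wrist7.png

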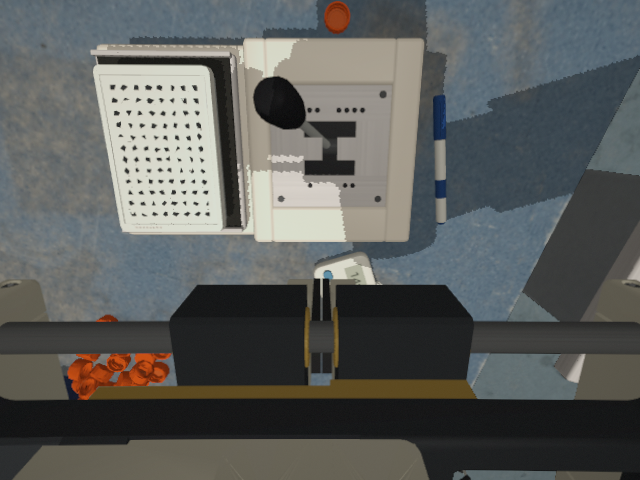

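View pics/s7z.png

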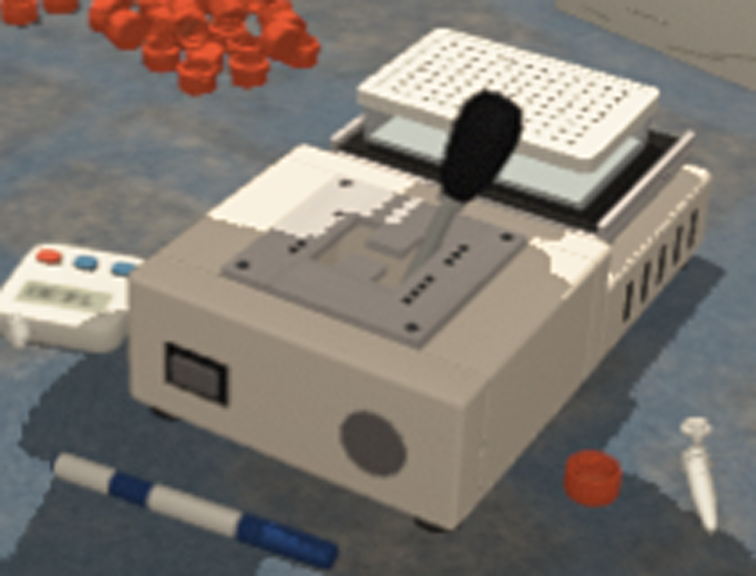

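The wrist view shows the grip at about (279,103), forward and right, with the stick leaving the gate at the three-dot end of the right slot. The plate, timer, cap and pen look unmoved. I'll measure the tilt.

```bash
python3 tilt.py 7 245 315 70 135; python3 - <<'E'
from h import *
from plant import get_state
print(get_state()["qd"].round(2))
c=wcam(load("wrist7.npz"));c1=wcam(load("wrist1.npz"))
P=sh(depthpts(c,[(u,v) for v in range(70,140) for u in range(245,320)])); 
# stick: grey pixel centre where it is seen, approx (317,132)
for z in (88,92,96): print("stick",z,sh(plane(c,[(316,131)],z/1000)))
# compare cap & pen position before/after in scene image
a=load("scene0.npz")["pixels"];b=load("scene7.npz")["pixels"]
for lo,hi,nm in (((0,150,150),(8,255,255),"orange"),((108,150,60),(125,255,255),"blue")):
    for im in (a,b):
        m=cv2.inRange(cv2.cvtColor(im,cv2.COLOR_BGR2HSV),lo,hi); m[:310]=0; m[:,:225]=0; m[:,400:]=0
        M=cv2.moments(m); print(nm,M["m00"]/255,M["m10"]/M["m00"],M["m01"]/M["m00"])
E
```

```text
2020 min [ 18.4 -46.3 115.3] max [ 49.6 -15.3 153.7] mean [ 33.4 -30.3 144.6]
sphere [ 36.7 -32.2 132.4] 18.4  off axis at pivot z20: a 0.279 f 0.304
[-0.25 -0.    0.04 -0.12  0.01 -0.05]
stick 88 [[ 10.43680725 -13.43458794  88.        ]]
stick 92 [[ 10.38859876 -13.42195864  92.        ]]
stick 96 [[ 10.34039026 -13.40932934  96.        ]]
orange 78.0 384.6794871794872 330.47435897435895
orange 26.0 384.3076923076923 329.3076923076923
blue 204.0 289.0 346.3382352941176
blue 218.0 289.04587155963304 346.63761467889907
```

```bash
python3 -c "
from plant import close_job
print(close_job())"
```

```text
the job is handed in; nothing more can be done
None
```

The shaker is in third gear, and I handed the job in at about 13.8 s of the 38 s allowed. I pushed the lever right along the crossing channel with the closed fingertips until it lined up with the right slots. Then I went round behind the grip and pushed it forward to its stop.

- **Home in third:** with the arm backed off, the wrist camera put the lever at a ≈ 0.28 and f ≈ 0.30 rad. That matches the forward end of the third slot, and the lever stayed there without contact. Before the forward push it measured a ≈ 0.27 and f ≈ 0.
- **Force:** the highest reading between moves was about 11 N, with the lever against its end stop.
- **Clear of the lever:** the arm finished raised and to the left, with the contact force near zero.
- **Loose items:**
  - The pen is in the same place in the scene picture before and after.
  - The cap's position differs by about 1 pixel, but it was partly in shadow, so that check is weak.
  - I checked the well plate and timer by eye only, and they looked unmoved.
- **Disagreement:** the top and wrist cameras put the middle of the gate 1–3 mm apart. Most of that came from one screw I read badly; without it they are about 1 mm apart, within the 2 mm calibration.

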